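# Put the glaze sample vial away in its case

## Robot

A 7-joint arm with a two-finger parallel gripper is mounted at the origin on the work surface. World frame = base frame: x ahead of the robot, y to its left, z up, the work surface at z = 0. Lengths are in mm, angles in rad, forces in N, time in s.
With the tool pointing down it reaches from about 425 to 1025 mm from the base axis. Payload 9.4 kg.
Tool frame: the origin (TCP) lies midway between the tips of the shut fingers; the grasp point (between the pads) lies 19 mm behind it; z points along the fingers, x is the direction in which the jaws open and shut, and the axes are right-handed (so a half turn about z gives the same grasp; the last joint's range is limited). The gripper opens to 93 mm and grips with 3 to 60 N. Pads are 15 mm wide; open, the fingers measure 128 mm over their backs; the gripper's body (75 mm by 188 mm) begins 65 mm behind the grasp point.
Start: joints at [-1.216, 0.599, -0.003, 1.599, 0.002, 0.943, -0.08], TCP at [303.421, 658.452, 218.618] pointing down, gripper open.
Joint ranges: [-2.57, 2.57], [-0.35, 1.97], [-1.29, 1.29], [0.11, 2.56], [-1.05, 4.19], [0.11, 1.86], [-2.63, 2.63]. Speed limits (rad/s): [2.22, 2.22, 3.01, 3.01, 3.14, 3.14, 3.14].

## Interface

Orientations are given as a 3x3 rotation matrix whose columns are the frame's x, y, z axes.
In Python, from plant import manip gives the robot as it stands. The module is installed in compiled form; this text tells all that it offers.
- The arm moves only by the shell command python3 -m creep 'ROWS'. ROWS is text: rows parted by semicolons, each of 5 numbers parted by spaces: the closure in counts, from 0 (fully open) to 255 (shut), then the shift along the tool's x, y, z in m, then the turn about the tool's z in degrees. A call has exactly 10 rows; each row shifts and turns the commanded pose from where the row before left it, along the tool's axes as they then stand; what a row does not reach is not made up. A row lasts 1/12 s, in which the tool goes at most 41.7 mm and 7.16 degrees, less where a joint would pass 70% of its speed; a pose out of reach is approached as far as the arm can. A call is refused whole if a number of a shift passes 0.0417 or a number of a turn 7.16, either way. A call with a gripper value outside its range is refused whole. The fingers move at their own pace and stop on an object; the grip force is fixed at half the most. Time passes only in rows, so rows that do not move let the fingers close, or fill a call up. It gives the time, the measured TCP pose, the force and the opening at its end, in the units of the state.
- manip.read_state(): the state, without advancing time (a new reading comes with each control period).
- manip.grab_frame(name): name is "side" or "top" or "wrist"; returns (picture, depth): 384x512x3 uint8, red, green, blue; 384x512 float32, mm along the optical axis (not along the pixel's ray), 0 where there is no reading.
- manip.camera_model(name): a dict with "vfov" (degrees; the focal length in pixels is half the picture's height over the tangent of half this angle, whatever the lens; pixels are square), "cx", "cy" (the principal point, pixels), "dist" ([k1, k2, p1, p2, k3] as OpenCV has them; the pictures are not rectified), "R" (3x3) and "t" (3): a world point X has camera coordinates R X + t. Camera axes: x right, y down, z forward; pixel columns grow to the right and rows downward; lengths in mm; the calibration is good to about 2 mm. A picture is of the moment at which its call begins: read the wrist's pose just before it. camera_model takes no time and is no camera call; for the wrist camera it gives the pose at the moment of the call.
- manip.finish_job(): hands the job in, once; it reports no verdict.
Trained networks look in the newest picture that a camera, given by its name, has taken for a name from the list of things; names that differ only in an ending like _2 or _b are one class to them, and where a whole thing is asked for, a point or a joint stands for the part that bears it (a point fixed in the world has none). Each returns a list of dicts, best first, with "score" (0 to 1); they miss things now and then, are a little off and sometimes report something else, mostly with a low value. They report only what shows in the picture. A call takes as long as a camera call. They do not tell look-alikes from the thing itself.
- manip.find_in(camera, label): "extent" ([left, top, width, height] in pixels, round what is visible of it).
- manip.masks_of(camera, label): "mask" (384x512 bool, what is visible of it) and "extent" ([left, top, width, height] in pixels, round what is visible of it).
The state is a dict: "time": time; "joints": joint angles; "qvel": joint speeds; "tau": joint torques, N m; "tcp_pos": TCP position; "tcp_rot": TCP orientation; "ft_force": force on the tool from outside, world axes, zero at the start; "ft_torque": the same for the moment, N m; "grip_width": finger opening in mm.
Only numpy, scipy, OpenCV 4.12 (cv2) and the standard library are available. Lean on these libraries where they do the work, as an engineer would, in place of code of your own. Each camera call takes 0.05 s, during which the arm holds its last target.

## Task

Take the capped sample vial out of the slanted drying stand and put it away upright in the storage case. Only one of the three wells is free to its full depth - the other two hide a packing plug at the bottom - so find by feel the well in which the vial sinks fully home, lower it there without dropping it, and then shut the lid completely. Leave the cup, the stack of tiles and the jar where they stand.

Things in the scene. Friction and masses are not known exactly. Their poses are not given: they have to be found in the camera images.
- vial: capped cylindrical vial, 18 mm diameter, 100 mm long, about 45 g: clear glass body with reddish-brown chips, white cap of the same diameter on the top 22 mm. Origin at the centre of its bottom, z along its axis towards the cap. It starts in the middle hole of the stand, leaning 25 degrees with the stand, 45 mm deep, 55 mm sticking out; hole 21 mm wide
- vial_top (a point): centre of the cap's top face, 100 mm from the vial's origin along its axis
- stand: fixed wooden drying stand on a dark base board, 130 x 170 mm, about 75 mm tall: a block 70 x 150 x 50 mm with three holes in a row along y (45 mm apart), tilted 25 degrees so that the hole axes lean towards -x of the stand as they rise. Origin at the centre of its underside, z up
- stand_hole (a point): centre of the mouth of the stand's middle hole, on the block's slanted top face; its axes are those of the stand (z up)
- case: fixed wooden storage case, an open-topped box 130 mm (x) by 220 mm (y), 113 mm high, walls 5 mm. A grey well block fills it up to 65 mm above the table, the walls rising 48 mm above the block. Three wells in a row along y, 45 mm apart. Origin at the centre of its underside, z up; the lid hinge runs along the top of the +x wall, the lid opens towards +x of the case
- well0 (a point): centre of the mouth of one of the three wells of the case, at the top face of the grey well block; well diameter 21 mm with a 3 mm chamfer; full depth 58 mm (34 mm over a plug); z up. Fully home, the vial stands about 42 mm above the block; on a packing plug about 66 mm, and the lid cannot shut. Which well is free changes every time and is in no reading
- well1 (a point): centre of the mouth of one of the three wells of the case, at the top face of the grey well block; well diameter 21 mm with a 3 mm chamfer; full depth 58 mm (34 mm over a plug); z up. Fully home, the vial stands about 42 mm above the block; on a packing plug about 66 mm, and the lid cannot shut. Which well is free changes every time and is in no reading
- well2 (a point): centre of the mouth of one of the three wells of the case, at the top face of the grey well block; well diameter 21 mm with a 3 mm chamfer; full depth 58 mm (34 mm over a plug); z up. Fully home, the vial stands about 42 mm above the block; on a packing plug about 66 mm, and the lid cannot shut. Which well is free changes every time and is in no reading
- lid (a joint): angle of the case's clear plastic lid (130 x 220 mm, 6 mm thick, 0.2 kg) in rad: 0 = shut flat on the rim, grows as it opens upward and back; starts open at 1.6 to 1.85. The hinge is stiff: the lid stays wherever it is left and must be pushed all the way down
- lid_hinge (a point): middle of the lid's hinge line (the line runs along y of the case), at the top of the case's +x wall
- lid_handle (a point): tip of the steel knob (about 25 mm wide) on the lid's outer face, 100 mm from the hinge line at mid-width, standing 35 mm out from the face
- cup: bystander: white plastic mixing cup, 90 mm wide, 125 mm tall, origin at the centre of its underside
- tiles: bystander: stack of four test tiles, 50 x 75 x 48 mm, origin at the centre of its underside
- jar: bystander: white jar, 70 mm wide, 90 mm tall, origin at the centre of its underside
Not all that is in view belongs to the job. What is shaped like the stand but turquoise is not meant.

How it is judged (in metres and radians):
On the way, in this order (a step that is already met when the one before it is completed fails the run):
1. the vial is out of the stand, lifted clear of it (distance between vial and stand_hole above 0.09 m), for 0.1 s.
2. the vial stands fully home in a well, upright, with the lid still open (((horizontal distance between vial and well0 below 0.006 m and z of vial in the frame of well0 below -0.05 m) or (horizontal distance between vial and well1 below 0.006 m and z of vial in the frame of well1 below -0.05 m) or (horizontal distance between vial and well2 below 0.006 m and z of vial in the frame of well2 below -0.05 m)) and angle between vial's own z axis and vertical below 0.12 rad and value of joint lid above 1 rad), for 0.2 s.
At the end, for the whole second after the job is handed in: the vial stands in a well of the case (axis within 6 mm of the well's, bottom more than 50 mm below the well's mouth, within 7 degrees of upright), at rest, and the lid is shut (less than 0.05 rad) (((horizontal distance between vial and well0 below 0.006 m and z of vial in the frame of well0 below -0.05 m) or (horizontal distance between vial and well1 below 0.006 m and z of vial in the frame of well1 below -0.05 m) or (horizontal distance between vial and well2 below 0.006 m and z of vial in the frame of well2 below -0.05 m)) and angle between vial's own z axis and vertical below 0.12 rad and value of joint lid below 0.05 rad and linear speed of vial below 0.02 m/s); the robot touches nothing.
It fails at once if the cup was moved more than 25 mm from its place (distance of cup from where it was at the start of the episode above 0.025 m).
It fails at once if the tiles was moved more than 25 mm from its place (distance of tiles from where it was at the start of the episode above 0.025 m).
It fails at once if the jar was moved more than 25 mm from its place (distance of jar from where it was at the start of the episode above 0.025 m).
It fails at once if the vial was dropped: faster than 0.6 m/s while the fingers do not touch it (contact force between the fingers and vial below 0.01 N and linear speed of vial above 0.6 m/s).
It also fails if it takes over 72 s, if anything falls off the work surface, if the arm or the gripper's body presses on something with over 40 N, if the wrist force passes 120 N, or if a joint passes its speed limit or range.

## Working session

There is one attempt and no reset: what is moved stays moved. The work goes in short steps, Python scripts to look and compute and a shell command to move; the robot and the scene stay as the last step left them, time stands still between calls to the robot, and variables do not carry over. Pictures are saved under pics/ and viewed, and the job is handed in when it is done.

```bash
mkdir -p pics; python3 - <<'E'
from plant import manip
import cv2,numpy as np
s=manip.read_state()
for k,v in s.items(): print(k,np.round(v,3).tolist())
for n in ("side","top","wrist"):
    m=manip.camera_model(n); print(n,{k:np.round(v,3).tolist() for k,v in m.items()})
    p,d=manip.grab_frame(n); cv2.imwrite(f'pics/a_{n}.png',p[:,:,::-1]); np.savez(f'a_{n}.npz',p=p,d=d)
E
```

```text
time 0.0
joints [-1.216, 0.6, -0.003, 1.6, 0.002, 0.943, -0.08]
qvel [0.001, -0.0, -0.002, 0.001, 0.0, -0.003, 0.001]
tau [0.002, -76.505, 1.498, -25.235, -0.052, 0.017, 0.0]
tcp_pos [303.225, 658.005, 217.775]
tcp_rot [[0.418, 0.908, -0.001], [0.908, -0.418, -0.001], [-0.002, 0.0, -1.0]]
ft_force [0.377, -0.595, -0.305]
ft_torque [0.0, 0.013, 0.058]
grip_width 93.028
side {'vfov': 49.376, 'cx': 259.584, 'cy': 191.853, 'dist': [0.023, 0.0, 0.0, 0.0, 0.0], 'R': [[-0.957, -0.291, 0.011], [-0.233, 0.742, -0.628], [0.175, -0.603, -0.778]], 't': [598.56, 84.887, 1115.02]}
top {'vfov': 55.782, 'cx': 249.437, 'cy': 192.908, 'dist': [0.008, 0.0, 0.0, 0.0, 0.0], 'R': [[-0.004, -1.0, 0.003], [-0.997, 0.004, -0.075], [0.075, -0.004, -0.997]], 't': [163.782, 587.936, 1063.2]}
wrist {'vfov': 58.975, 'cx': 250.362, 'cy': 193.0, 'dist': [0.007, 0.0, 0.0, 0.0, 0.0], 'R': [[0.418, 0.908, -0.001], [0.874, -0.402, 0.273], [0.247, -0.115, -0.962]], 't': [-723.397, -31.363, 390.883]}
```

View pics/a_side.png

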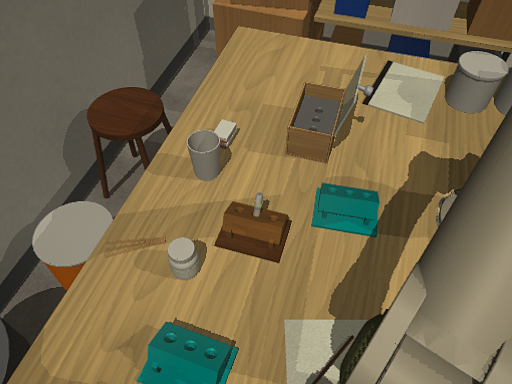

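View pics/a_top.png

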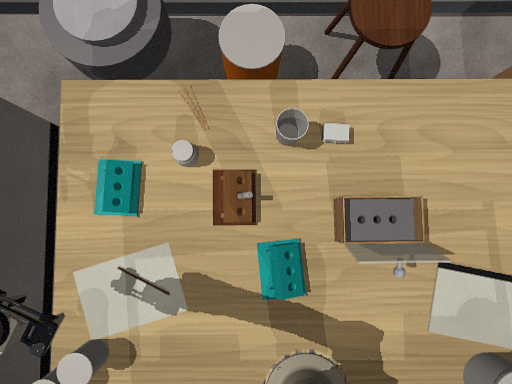

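View pics/a_wrist.png

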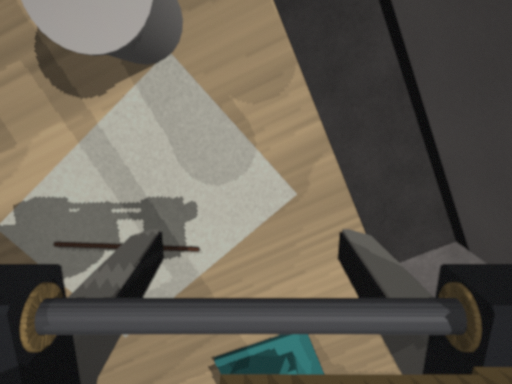

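Side picture: the brown stand is at (253,230) with the vial cap at (259,197). The two turquoise stands at (190,350) and (347,208) are look-alikes. The case is at (318,120) with its lid open on the robot's side, the knob at (368,91). The cup is at (205,155), the tiles at (225,133) and the jar at (183,258). In the top picture the brown stand is at (235,197), with the vial leaning to image right (world −y), and the case is at (384,219).

```bash
cat > h.py <<'E'
import numpy as np,cv2
from plant import manip
def K(m,h=384):
    f=h/2/np.tan(np.radians(m['vfov'])/2); return np.array([[f,0,m['cx']],[0,f,m['cy']],[0,0,1.]])
def grab(n,save=None):
    m=manip.camera_model(n); p,d=manip.grab_frame(n)
    if save: cv2.imwrite(save,p[:,:,::-1])
    return m,p,d
def cloud(m,d):
    v,u=np.mgrid[0:384,0:512].astype(float)
    uv=cv2.undistortPoints(np.stack([u.ravel(),v.ravel()],1).reshape(-1,1,2),K(m),np.array(m['dist'])).reshape(-1,2)
    z=d.ravel().astype(float); X=np.c_[uv*z[:,None],z]
    R=np.array(m['R']);t=np.array(m['t'])
    W=(X-t)@R; W[z==0]=np.nan
    return W.reshape(384,512,3)
def proj(m,P):
    P=np.asarray(P,float).reshape(-1,1,3)
    return cv2.projectPoints(P,cv2.Rodrigues(np.array(m['R']))[0],np.array(m['t']),K(m),np.array(m['dist']))[0].reshape(-1,2)
def crop(p,x,y,w,h,s,fn): cv2.imwrite(fn,cv2.resize(p[y:y+h,x:x+w,::-1],None,fx=s,fy=s,interpolation=cv2.INTER_CUBIC))
E
python3 - <<'E'
from h import *
for n in ("side","top"):
    a=np.load(f'a_{n}.npz'); m=manip.camera_model(n); W=cloud(m,a['d'])
    for l in ("vial","stand","case","lid","lid_handle","jar"):
        r=manip.masks_of(n,l)
        for q in r[:3]:
            P=W[q['mask']]; P=P[~np.isnan(P[:,0])]
            print(n,l,round(q['score'],2),q['extent'],np.round(np.median(P,0)),np.round(np.percentile(P,2,0)),np.round(np.percentile(P,98,0)))
    p=a['p']
    if n=="side": crop(p,205,170,100,100,6,'pics/b_side.png'); crop(p,280,50,110,120,5,'pics/b_side2.png')
    else: crop(p,205,160,80,75,8,'pics/b_top.png'); crop(p,325,180,140,110,5,'pics/b_top2.png')
E
```

```text
side vial 0.52 [252.8, 193.0, 9.6, 21.8] [577. 181.  90.] [570. 161.  61.] [586. 197. 112.]
side stand 0.96 [136.1, 322.8, 105.0, 61.2] [613. 571.  52.] [526. 514.   6.] [690. 618.  75.]
side stand 0.8 [310.3, 181.5, 67.2, 57.4] [363.  93.  40.] [280.  22.   1.] [444. 139.  74.]
side stand 0.78 [217.4, 202.9, 71.2, 58.9] [570. 234.  41.] [496. 161.   3.] [653. 277.  74.]
side case 0.72 [285.5, 54.2, 85.9, 110.2] [ 495. -181.   68.] [ 395. -308.    7.] [570. -88. 236.]
side lid 0.62 [335.8, 55.3, 37.8, 81.2] [ 421. -189.  195.] [ 376. -467.   -2.] [443. -91. 238.]
side lid_handle 0.94 [332.8, 58.9, 41.9, 72.8] [ 420. -189.  196.] [ 374. -471.   -1.] [442. -91. 238.]
side jar 0.72 [168.3, 234.2, 33.2, 44.9] [697. 371.  80.] [672. 331.  13.] [730. 391.  93.]
side jar 0.35 [284.7, 54.0, 89.9, 108.9] [ 495. -184.   68.] [ 391. -309.    1.] [571. -88. 236.]
top stand 0.93 [256.3, 238.8, 53.7, 62.0] [364.  74.  46.] [280.   3.  -1.] [445. 133.  74.]
top stand 0.83 [95.0, 160.3, 51.1, 57.6] [606. 546.  44.] [528. 497.   2.] [688. 624.  73.]
top stand 0.19 [345.0, 246.9, 103.9, 28.9] [ 423. -199.  193.] [ 378. -303.  119.] [442. -96. 239.]
top case 0.96 [332.5, 195.7, 116.7, 83.3] [ 480. -205.   67.] [ 393. -309.   12.] [572. -93. 237.]
top lid 0.7 [342.8, 246.1, 105.9, 30.3] [ 422. -201.  193.] [ 375. -307.  111.] [444. -96. 239.]
top lid 0.48 [333.2, 194.8, 118.0, 84.1] [ 479. -205.   67.] [ 390. -309.   12.] [572. -93. 237.]
top lid_handle 0.59 [345.1, 241.7, 106.9, 37.5] [ 422. -201.  193.] [ 374. -305.  114.] [442. -96. 239.]
top jar 0.87 [170.5, 137.9, 30.1, 28.4] [700. 346.  87.] [673. 319.   6.] [733. 378.  92.]
top jar 0.54 [332.4, 195.3, 117.3, 83.8] [ 480. -203.   67.] [ 405. -308.   25.] [571. -93. 237.]
```

View pics/b_side.png

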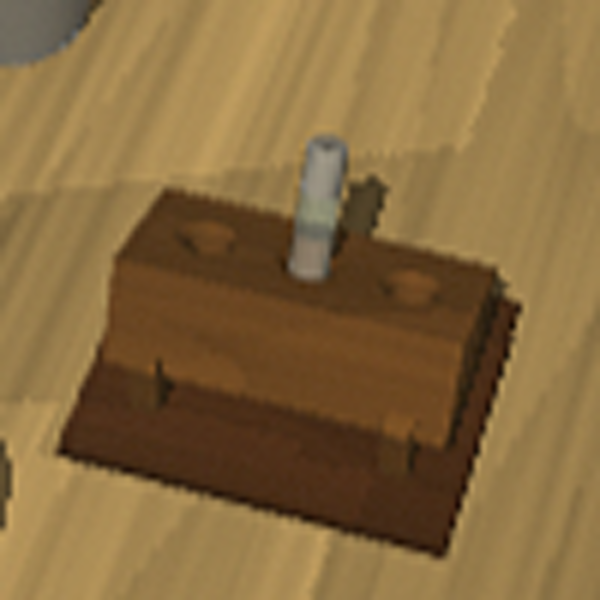

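View pics/b_top.png

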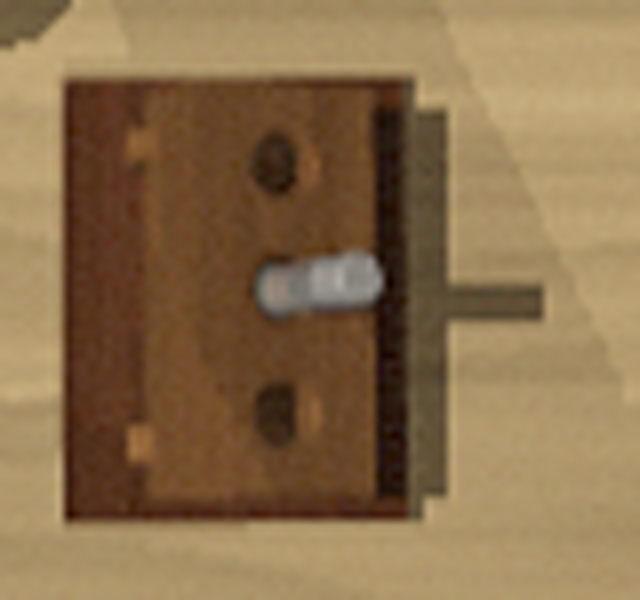

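View pics/b_side2.png

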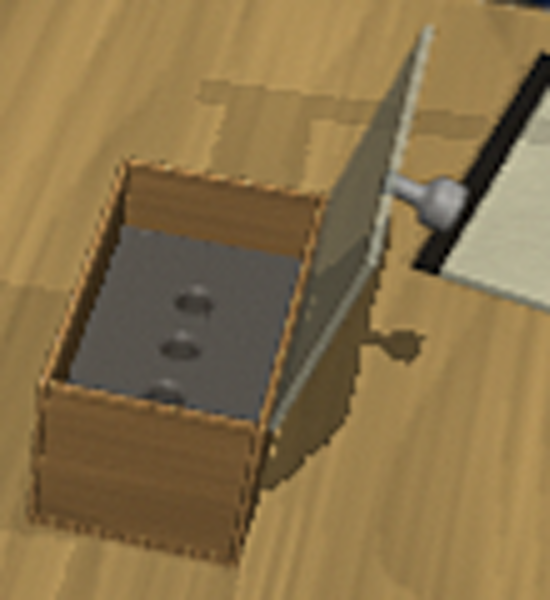

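View pics/b_top2.png

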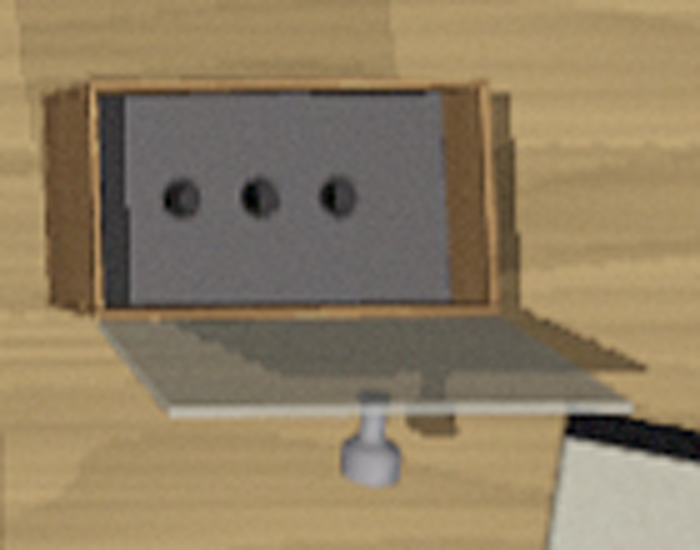

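```bash
python3 - <<'E'
from h import *
for n in ("side","top"):
    a=np.load(f'a_{n}.npz'); m=manip.camera_model(n); W=cloud(m,a['d']); p=a['p'].astype(int)
    X,Y,Z=W[...,0],W[...,1],W[...,2]
    sel=(X>540)&(X<620)&(Y>140)&(Y<230)&(Z>75)
    # vial : greyish low saturation
    sat=p.max(2)-p.min(2)
    v=sel&(sat<45)
    P=W[v]; print(n,'vial pts',len(P))
    for z0 in range(75,125,8):
        q=P[(P[:,2]>=z0)&(P[:,2]<z0+8)]
        if len(q): print(z0,len(q),np.round(q.mean(0),1),np.round(q.min(0)),np.round(q.max(0)))
    # stand top plane
    s=(X>490)&(X<660)&(Y>160)&(Y<270)&(Z>42)&(sat>=45)
    Q=W[s]
    c=np.median(Q,0)
    for _ in range(5):
        u,S,vt=np.linalg.svd(Q-Q.mean(0),full_matrices=False); nn=vt[2]*np.sign(vt[2][2]); c=Q.mean(0); r=(Q-c)@nn; Q=Q[abs(r)<max(3,1.5*r.std())]
    print('plane n',nn.round(3),'c',c.round(1),len(Q),'lean',np.degrees(np.arccos(nn[2])).round(1),'az',np.degrees(np.arctan2(nn[1],nn[0])).round(1), Q.min(0).round(),Q.max(0).round())
    # case rim & block
    b=(X>380)&(X<600)&(Y>-330)&(Y<-70)
    blk=b&(abs(Z-65)<6)&(sat<30); B=W[blk]; print('block',len(B),B.mean(0).round(1),np.percentile(B,1,0).round(1),np.percentile(B,99,0).round(1))
    rim=b&(abs(Z-113)<5)&(sat>=45); B=W[rim]; print('rim',len(B),B.min(0).round(1),B.max(0).round(1))
    # rim rect
    r=cv2.minAreaRect(B[:,:2].astype(np.float32)); print('rimrect',r)
    lidp=b&(Z>122)&(X<450); L=W[lidp]
    # exclude knob: 
    A=np.c_[L[:,1],L[:,2],np.ones(len(L))]
    for _ in range(6):
        co=np.linalg.lstsq(A,L[:,0],rcond=None)[0]; r=L[:,0]-A@co; k=abs(r)<max(3,1.5*r.std()); L2=L[~k]; L=L[k];A=A[k]
    print('lid x= %.3f y + %.3f z + %.1f'%tuple(co),len(L),L.min(0).round(),L.max(0).round())
    kn=b&(X<405)&(Z>180); kk=W[b&(Z>150)&(X<385)]; print('knob',len(kk),kk.mean(0).round() if len(kk) else '',kk.min(0).round() if len(kk) else '')
E
```

```text
side vial pts 115
75 21 [577.1 186.5  79.3] [570. 180.  76.] [586. 192.  83.]
83 22 [576.2 182.4  86.8] [570. 174.  83.] [585. 188.  90.]
91 24 [576.4 177.4  95. ] [569. 169.  91.] [586. 183.  99.]
99 22 [577.  173.6 102.7] [570. 159.  99.] [584. 179. 107.]
107 26 [577.4 169.5 109.9] [570. 163. 108.] [585. 176. 113.]
plane n [ 0.001 -0.307  0.952] c [577.2 201.2  62.2] 831 lean 17.9 az -89.7 [503. 160.  45.] [653. 230.  74.]
block 1204 [ 510.2 -224.5   64. ] [ 453.4 -303.7   59.8] [ 567.7 -148.9   68. ]
rim 331 [ 442.8 -311.5  108. ] [574.4 -86.6 117.8]
rimrect ((508.43402099609375, -199.11383056640625), (131.20875549316406, 225.10777282714844), 0.23653700947761536)
lid x= -0.010 y + -0.271 z + 473.3 583 [ 407. -311.  122.] [442. -87. 240.]
knob 21 [ 383. -194.  205.] [ 380. -209.  189.]
top vial pts 66
75 6 [578.4 183.7  79.6] [573. 180.  78.] [587. 186.  81.]
83 12 [578.  179.4  87.6] [572. 174.  83.] [586. 183.  91.]
91 4 [579.3 174.9  95.7] [572. 171.  94.] [586. 177.  97.]
99 25 [577.9 165.2 104. ] [571. 155. 100.] [585. 177. 106.]
107 19 [579.7 164.4 109.3] [571. 158. 107.] [587. 169. 113.]
plane n [ 0.004 -0.422  0.907] c [578.  191.9  60.8] 829 lean 25.0 az -89.4 [505. 160.  44.] [654. 220.  76.]
block 2761 [ 509.6 -209.7   64. ] [ 452.1 -305.6   59.9] [ 569.2 -112.6   68.6]
rim 477 [ 444.1 -313.4  108. ] [574.9 -92.3 117.9]
rimrect ((509.5245056152344, -202.82455444335938), (221.17152404785156, 130.73484802246094), 89.93623352050781)
lid x= 0.006 y + -0.277 z + 477.5 1572 [ 407. -312.  122.] [445. -93. 241.]
knob 28 [ 382. -200.  209.] [ 380. -217.  200.]
```

```bash
python3 -m creep '100 -0.0235 0.0324 0 0;100 -0.0235 0.0324 0 0;100 -0.0235 0.0324 0 0;100 -0.0235 0.0324 0 0;100 -0.0235 0.0324 0 0;100 -0.0235 0.0324 0 0;100 -0.0235 0.0324 0 0;100 -0.0235 0.0324 0 0;100 -0.0235 0.0324 0 0;100 -0.0235 0.0324 0 0'
python3 -m creep '100 -0.0235 0.0324 0 0;100 -0.0235 0.0324 0 0;100 -0.0235 0.0324 0 0;100 -0.0235 0.0324 0 0;100 0 0 0 -7;100 0 0 0 -7;100 0 0 0 -7;100 0 0 0 -3.6;100 0 0 0 0;100 0 0 0 0'
python3 - <<'E'
from h import *
s=manip.read_state(); print(s['time'],s['tcp_pos'].round(1),s['tcp_rot'].round(3).tolist(),s['joints'].round(2),s['grip_width'],s['ft_force'])
E
```

```text
time: 1.58
tcp_pos: [500.1, 307.7, 218.9]
tcp_rot: [[0.418, 0.908, 0.001], [0.908, -0.418, 0.0], [0.0, 0.0, -1.0]]
ft_force: [1.5, -0.1, -0.1]
grip_width: 56.5
time: 2.42
tcp_pos: [577.8, 169.7, 218.7]
tcp_rot: [[0.005, 1.0, 0.0], [1.0, -0.005, 0.0], [0.0, 0.0, -1.0]]
ft_force: [-0.3, -0.6, 0.2]
grip_width: 56.6
2.4167 [577.8 169.7 218.7] [[0.005, 1.0, 0.0], [1.0, -0.005, 0.0], [0.0, 0.0, -1.0]] [-0.31  0.45 -0.11  1.88  0.06  0.81  1.12] 56.553890400418666 [-0.25337792 -0.61908032  0.20807584]
```

```bash
python3 -m creep '100 0 0 0.02 0;100 0 0 0.02 0;100 0 0 0.02 0;100 0 0 0.01 0;100 0 0 0 0;100 0 0 0 0;100 0 0 0 0;100 0 0 0 0;100 0 0 0 0;100 0 0 0 0'
python3 - <<'E'
from h import *
m,p,d=grab('wrist','pics/c_w.png')
W=cloud(m,d); sat=p.astype(int).max(2)-p.astype(int).min(2)
X,Y,Z=W[...,0],W[...,1],W[...,2]
v=(X>550)&(X<605)&(Y>140)&(Y<200)&(Z>75)&(Z<120)&(sat<45); P=W[v]
for z0 in range(75,125,6):
    q=P[(P[:,2]>=z0)&(P[:,2]<z0+6)]
    if len(q): print(z0,len(q),q.mean(0).round(1),q.min(0).round(),q.max(0).round())
E
```

```text
time: 3.25
tcp_pos: [578.1, 169.9, 149.4]
tcp_rot: [[0.003, 1.0, 0.001], [1.0, -0.003, 0.0], [0.0, 0.001, -1.0]]
ft_force: [-0.5, -0.4, 0.1]
grip_width: 56.5
75 107 [573.4 183.5  78.1] [569. 172.  75.] [586. 189.  81.]
81 112 [573.6 180.4  84. ] [569. 168.  81.] [584. 186.  87.]
87 124 [573.7 177.6  90. ] [569. 166.  87.] [585. 183.  93.]
93 130 [573.5 174.1  96.1] [569. 162.  93.] [584. 180.  99.]
99 158 [574.1 169.6 102.2] [569. 154.  99.] [585. 176. 105.]
105 494 [576.7 163.2 108.2] [569. 155. 105.] [586. 173. 111.]
111 93 [577.5 167.6 111.7] [571. 164. 111.] [584. 171. 114.]
```

View pics/c_w.png

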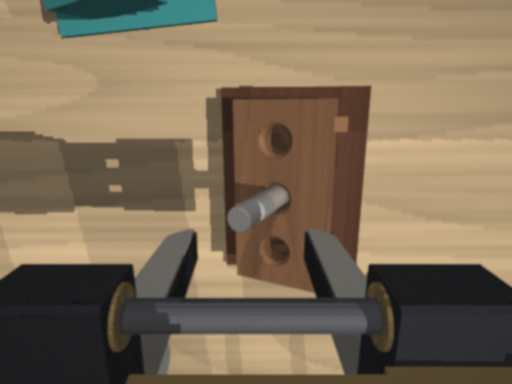

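The wrist picture shows the cap at (242,215), in the brown stand and between the fingers. It measures x≈577.5 with the cap top at y≈164, which agrees with the fixed cameras. I'm going down to grip it.

```bash
python3 -m creep '100 0 0 0.015 0;100 0 0 0.015 0;100 0 0 0.015 0;100 0 0 0.012 0;100 0 0 0.012 0;100 0 0 0 0;140 0 0 0 0;170 0 0 0 0;190 0 0 0 0;220 0 0 0 0'
```

```text
time: 4.13
tcp_pos: [578.1, 169.9, 80.4]
tcp_rot: [[0.002, 1.0, 0.001], [1.0, -0.002, 0.0], [0.0, 0.001, -1.0]]
ft_force: [-0.7, -0.5, 0.2]
grip_width: 34.3
```

```bash
python3 -m creep '235 0 0 0 0;235 0 0 0 0;235 0 0 0 0;235 0 0 0 0;235 0 0 0 0;235 0 0 0 0;235 0 0 0 0;235 0 0 0 0;235 0 0 0 0;235 0 0 0 0'
python3 - <<'E'
from h import *
m,p,d=grab('wrist','pics/d_w.png'); m,p,d=grab('side'); crop(p,205,160,110,100,6,'pics/d_s.png')
E
```

```text
time: 4.97
tcp_pos: [578.7, 171.3, 80.9]
tcp_rot: [[0.002, 1.0, 0.003], [1.0, -0.002, 0.002], [0.002, 0.003, -1.0]]
ft_force: [-0.4, 2.8, 7.3]
grip_width: 28.1
```

View pics/d_w.png

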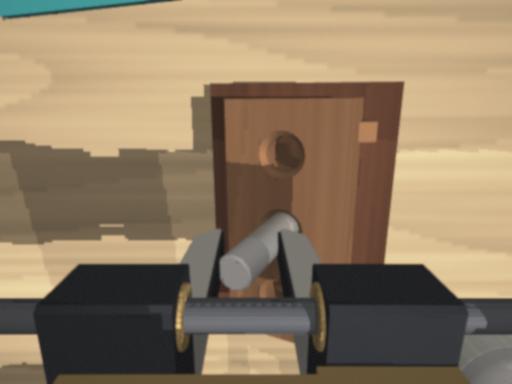

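View pics/d_s.png

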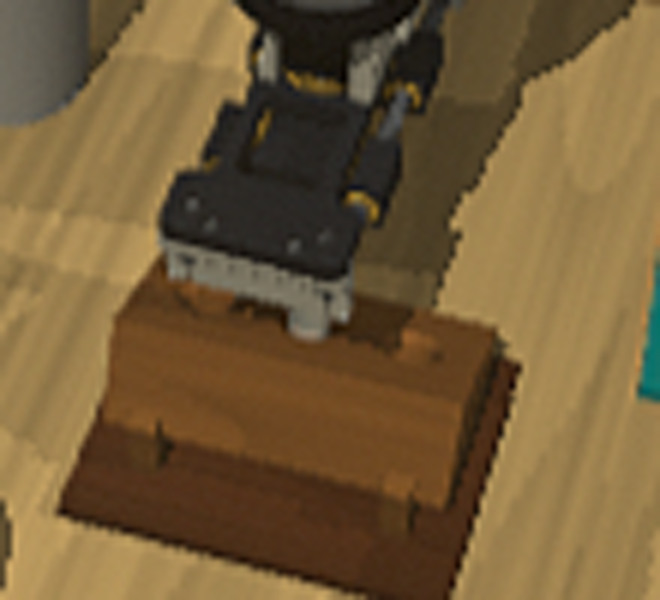

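The vial is gripped at a slant (28 mm between the pads). I'm pulling it out along its own axis.

```bash
python3 -m creep '235 -0.0021 0 -0.0045 0;235 -0.0021 0 -0.0045 0;235 -0.0021 0 -0.0045 0;235 -0.0021 0 -0.0045 0;235 -0.0021 0 -0.0045 0;235 -0.0021 0 -0.0045 0;235 0 0 0 0;235 0 0 0 0;235 0 0 0 0;235 0 0 0 0'
```

```text
time: 5.9
tcp_pos: [578.8, 159.7, 108.0]
tcp_rot: [[0.001, 1.0, 0.003], [1.0, -0.001, 0.003], [0.003, 0.003, -1.0]]
ft_force: [-0.3, 4.9, 6.3]
grip_width: 26.9
```

```bash
python3 -m creep '235 -0.0021 0 -0.0045 0;235 -0.0021 0 -0.0045 0;235 -0.0021 0 -0.0045 0;235 -0.0021 0 -0.0045 0;235 -0.0021 0 -0.0045 0;235 -0.0021 0 -0.0045 0;235 0 0 0 0;235 0 0 0 0;235 0 0 0 0;235 0 0 0 0'
python3 - <<'E'
from h import *
m,p,d=grab('side'); crop(p,205,130,110,120,5,'pics/e_s.png'); m,p,d=grab('wrist','pics/e_w.png')
E
```

```text
time: 6.73
tcp_pos: [577.5, 144.5, 133.4]
tcp_rot: [[0.002, 1.0, -0.0], [1.0, -0.002, -0.0], [-0.0, -0.0, -1.0]]
ft_force: [-0.5, 0.6, -0.6]
grip_width: 16.8
```

View pics/e_s.png

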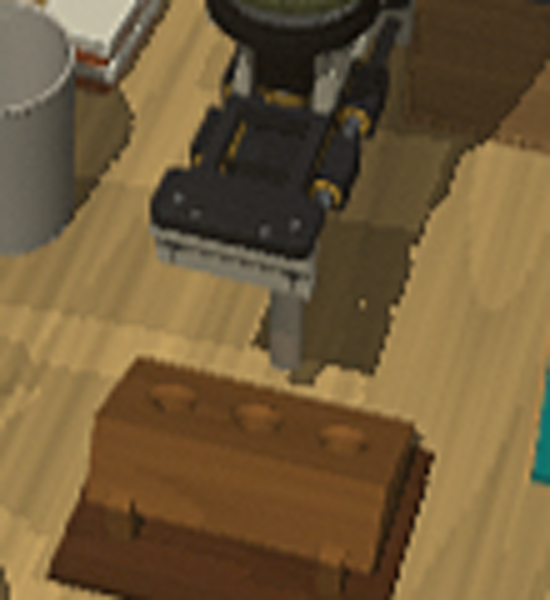

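View pics/e_w.png

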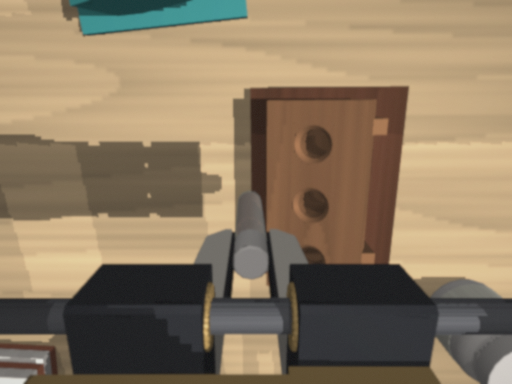

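The vial came free and the pads have set it upright. Next I measure its bottom and its tilt in the grip.

```bash
cat > vm.py <<'E'
from h import *
def vm(cams=('side','wrist'),r=20):
    s=manip.read_state(); T=s['tcp_pos']; print('t',round(s['time'],2),'tcp',T.round(1),'F',s['ft_force'].round(1),'w',round(s['grip_width'],1))
    for n in cams:
        m,p,d=grab(n); W=cloud(m,d); D=W-T; sat=p.astype(int).max(2)-p.astype(int).min(2)
        k=(abs(D[...,0])<r)&(abs(D[...,1])<r)&(D[...,2]>-85)&(D[...,2]<45)
        if n=='side': k&=D[...,2]<-3
        else: k&=(sat<60)
        P=D[k]
        print(n,len(P))
        for z0 in range(-85,45,8):
            q=P[(P[:,2]>=z0)&(P[:,2]<z0+8)]
            if len(q)>2: print('  dz',z0,len(q),'mean',q.mean(0).round(1),'min',q.min(0).round(1),'max',q.max(0).round(1))
E
python3 -c "
from vm import *; vm()"
```

```text
t 6.83 tcp [577.5 144.6 133.3] F [ 0.1  0.2 -1.3] w 16.6
side 104
  dz -85 5 mean [ -5.2  16.6 -83.2] min [-15.5   8.3 -84.7] max [  6.   19.8 -78.2]
  dz -77 13 mean [ -3.2   7.8 -72.6] min [ -8.8   4.7 -76.1] max [  4.1  10.1 -69.4]
  dz -69 10 mean [ -2.2   7.5 -65.2] min [ -8.5   3.9 -68.4] max [  4.    9.8 -62.3]
  dz -61 11 mean [ -3.4   6.5 -57.6] min [ -8.6  -2.5 -60. ] max [  4.2   9.4 -54.2]
  dz -53 13 mean [ -2.1   8.2 -49.1] min [ -9.5   1.2 -52.6] max [  4.2  10.9 -45.3]
  dz -45 15 mean [ -3.5   7.9 -40.4] min [ -9.4  -1.2 -44.5] max [  4.7  12.  -37.1]
  dz -37 13 mean [ -3.1   6.9 -33.3] min [ -9.5   0.3 -36.9] max [  5.  10. -30.]
  dz -29 12 mean [ -3.4   7.7 -25.9] min [ -9.5   2.7 -28.6] max [  4.4  10.9 -22.7]
  dz -21 11 mean [ -1.2   9.3 -17.9] min [ -8.1   6.7 -20.9] max [  4.1  12.8 -14.7]
wrist 4775
  dz -85 12 mean [ -8.1   0.8 -77.6] min [ -9.7  -5.7 -78.1] max [ -3.6   6.9 -77.1]
  dz -77 64 mean [ -7.6  -1.1 -72.8] min [ -9.8 -10.1 -77. ] max [ -0.6   7.6 -69.3]
  dz -69 75 mean [ -7.9  -1.7 -65.1] min [-10.1  -9.9 -68.9] max [ -1.3   7.4 -61. ]
  dz -6
[... 435 characters left out ...]
an [ -7.8  -0.5 -16.8] min [-10.   -9.3 -21. ] max [ -1.3   8.3 -13. ]
  dz -13 152 mean [-7.7 -0.6 -9. ] min [ -9.8  -8.9 -12.8] max [-1.1  8.5 -5.1]
  dz -5 241 mean [-8.4 -0.3 -0.4] min [-10.6 -16.4  -4.9] max [-2.4 16.6  3. ]
  dz 3 491 mean [-9.1 -0.1  7.2] min [-11.1 -19.9   3. ] max [-3.5 19.9 11. ]
  dz 11 757 mean [-7.3 -0.1 16. ] min [-11.2 -19.9  11. ] max [ 8.6 19.9 19. ]
  dz 19 1203 mean [-4.1 -0.1 21. ] min [-11. -20.  19.] max [ 7.4 20.  27. ]
  dz 27 508 mean [-8.9  0.2 31. ] min [-11.2 -20.   27.1] max [ 6.4 19.9 35. ]
  dz 35 491 mean [-8.9 -0.1 38.6] min [-11.3 -19.9  35. ] max [ 5.3 19.9 43. ]
  dz 43 124 mean [-8.1 -0.3 44. ] min [-11.  -15.1  43. ] max [ 1.1 14.8 45. ]
```

The vial hangs upright with its bottom about 77.5 mm below the TCP and its axis within 1 mm of it. Now I locate the wells.

```bash
cat > wl.py <<'E'
from h import *
def rayz(m,uv,z):
    q=cv2.undistortPoints(np.array(uv,float).reshape(-1,1,2),K(m),np.array(m['dist'])).reshape(-1,2)
    R=np.array(m['R']);t=np.array(m['t']); C=-R.T@t; D=np.c_[q,np.ones(len(q))]@R
    return C+D*((z-C[2])/D[:,2])[:,None]
def wells(m,p,reg):
    x,y,w,h=reg; s=6
    g=cv2.resize(p[y:y+h,x:x+w],None,fx=s,fy=s,interpolation=cv2.INTER_CUBIC); g=cv2.cvtColor(g,cv2.COLOR_RGB2GRAY)
    return g
E
python3 - <<'E'
from wl import *
for n in ('top','side'):
    a=np.load(f'a_{n}.npz'); m=manip.camera_model(n); g=cv2.cvtColor(a['p'],cv2.COLOR_RGB2GRAY)
    # predicted mouths for candidate
    W=cloud(m,a['d']); X,Y,Z=W[...,0],W[...,1],W[...,2]
    b=(X>460)&(X<560)&(Y>-300)&(Y<-105)
    hole=b&((Z<60)|np.isnan(Z))
    lab,L,st,ce=cv2.connectedComponentsWithStats(hole.astype(np.uint8))
    for i in range(1,lab):
        if st[i][4]>8: print(n,'depthhole',st[i],ce[i].round(1),rayz(m,ce[i],65).round(1))
    bg=np.median(g[b]); print('bg',bg)
    dk=(b|hole)&(g<bg-18)
    lab,L,st,ce=cv2.connectedComponentsWithStats(dk.astype(np.uint8))
    for i in range(1,lab):
        if st[i][4]>15: print(n,'dark',st[i],ce[i].round(1),rayz(m,ce[i],65).round(1))
E
```

```text
top depthhole [374 215   7   8  40] [376.8 218.7] [[ 510.  -201.9   65. ]]
top depthhole [389 215   7   8  37] [392.1 218.5] [[ 510.4 -245.5   65. ]]
top depthhole [358 216   7   7  41] [361.  218.8] [[ 510.1 -156.8   65. ]]
bg 103.0
top dark [345 202   6  35 182] [347.4 219.2] [[ 509.  -117.8   65. ]]
top dark [357 215   8   9  51] [360.9 219.2] [[ 508.8 -156.4   65. ]]
top dark [373 215   8   9  55] [376.5 219.1] [[ 508.9 -200.9   65. ]]
top dark [389 215   8   9  53] [392.2 219.1] [[ 508.9 -245.8   65. ]]
side depthhole [315 108   7   5  22] [318.4 110.2] [[ 508.9 -241.2   65. ]]
side depthhole [312 117   7   5  25] [315.3 119.3] [[ 509.2 -196.6   65. ]]
side depthhole [309 127   7   4  20] [312.3 128.6] [[ 508.9 -153.4   65. ]]
bg 83.0
side dark [315 109   8   4  18] [318.2 110.4] [[ 509.2 -239.8   65. ]]
side dark [312 118   8   4  20] [315.4 119.8] [[ 508.4 -194.8   65. ]]
```

```bash
python3 -m creep '235 0 0 -0.023 0;235 0 0 -0.023 0;235 0 0 -0.023 0;235 0 0 -0.023 0;235 -0.03 -0.0067 0 0;235 -0.03 -0.0067 0 0;235 -0.03 -0.0067 0 0;235 -0.03 -0.0067 0 0;235 -0.03 -0.0067 0 0;235 -0.03 -0.0067 0 0'
python3 -m creep '235 -0.03 -0.0067 0 0;235 -0.03 -0.0067 0 0;235 -0.03 -0.0067 0 0;235 -0.015 -0.0067 0 0;235 -0.01 0 0 0;235 -0.006 0 0 0;235 0 0 0 0;235 0 0 0 0;235 0 0 0 0;235 0 0 0 0'
python3 -c "
from vm import *; vm(('wrist',)); grab('wrist','pics/f_w.png'); grab('side','pics/f_s.png')"
```

```text
time: 7.77
tcp_pos: [536.4, -36.6, 225.7]
tcp_rot: [[0.002, 1.0, 0.0], [1.0, -0.002, -0.0], [-0.0, 0.0, -1.0]]
ft_force: [1.0, -0.8, -0.8]
grip_width: 16.5
time: 8.6
tcp_pos: [510.4, -154.9, 225.6]
tcp_rot: [[0.0, 1.0, 0.0], [1.0, -0.0, 0.0], [0.0, 0.0, -1.0]]
ft_force: [0.4, 0.2, -0.1]
grip_width: 16.3
t 8.6 tcp [ 510.4 -154.9  225.6] F [ 0.4  0.2 -0.1] w 16.3
wrist 4782
  dz -85 10 mean [ -7.8  -0.1 -77.8] min [ -9.7  -9.5 -78.8] max [ -3.3   6.2 -77.2]
  dz -77 70 mean [ -7.8  -1.  -73. ] min [ -9.9 -10.1 -76.9] max [ -0.5   7.7 -69.1]
  dz -69 72 mean [ -7.6  -1.7 -65. ] min [ -9.8  -9.9 -68.9] max [ -1.1   7.4 -61.1]
  dz -61 86 mean [ -7.7  -1.  -57. ] min [ -9.9  -9.5 -61. ] max [ -1.5   7.9 -53.1]
  dz -53 91 mean [ -7.7  -0.8 -48.9] min [-10.   -9.8 -53. ] max [ -0.5   8.1 -45.4]
  dz -45 102 mean [ -7.6  -1.2 -40.9] min [ -9.8  -9.6 -45. ] max [ -0.9   8.  -37. ]
  dz -37 114 mean [ -7.8  -0.8 -32.8] min [ -9.8  -9.3 -37. ] max [ -1.2   8.3 -29. ]
  dz -29 124 mean [ -7.7  -0.6 -24.9] min [ -9.9  -9.5 -28.9] max [ -0.9   8.4 -21. ]
  dz -21 143 mean [ -7.7  -0.6 -16.9] min [ -9.9  -9.3 -20.9] max [ -1.5   8.3 -13. ]
  dz -13 156 mean [-7.8 -0.4 -8.9] min [-10.1  -9.  -13. ] max [-1.4  8.5 -5. ]
  dz -5 238 mean [-8.3 -0.4 -0.4] min [-11. -16.  -5.] max [-2.6 15.6  3. ]
  dz 3 497 mean [-9.1  0.1  7.2] min [-11.1 -19.9   3. ] max [-3.2 19.8 11. ]
  dz 11 763 mean [-7.2 -0.2 16. ] min [-11.1 -20.   11. ] max [ 8. 20. 19.]
  dz 19 1184 mean [-4.1 -0.1 20.9] min [-11.3 -20.   19. ] max [ 7.6 19.9 27. ]
  dz 27 529 mean [-9.   0.3 31. ] min [-11.2 -20.   27. ] max [ 6.7 20.  35. ]
  dz 35 477 mean [-8.9 -0.4 38.6] min [-11.2 -19.7  35. ] max [ 5.3 20.  43. ]
  dz 43 126 mean [-8.  -0.5 43.9] min [-11.1 -15.3  43. ] max [ 1.3 14.8 45. ]
```

View pics/f_w.png

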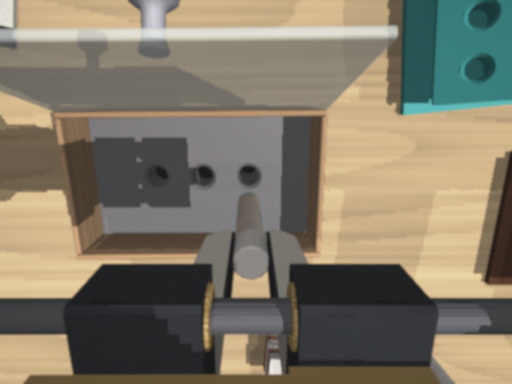

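View pics/f_s.png

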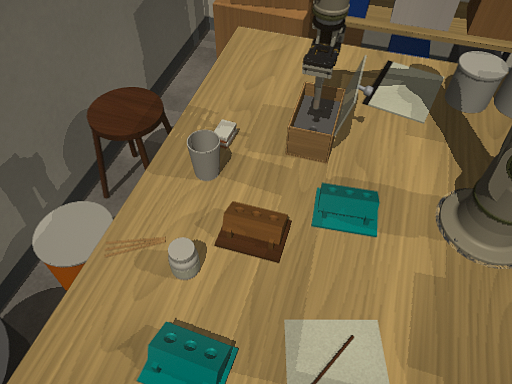

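The wrist picture shows the wells at about (158,174), (204,175) and (249,175). The vial hangs upright just in front of the right-hand one, with its bottom at (250,200). The side view shows everything else undisturbed.

```bash
python3 - <<'E'
from wl import *
m,p,d=grab('wrist'); s=manip.read_state(); print(s['tcp_pos'])
W=cloud(m,d); X,Y,Z=W[...,0],W[...,1],W[...,2]
B=(abs(X-509)<50)&(Y<-110)&(Y>-300)&(abs(Z-65)<5); print('block z',np.median(Z[B]))
hole=np.zeros(Z.shape,np.uint8); hole[150:190,130:275]=((Z<62)|np.isnan(Z))[150:190,130:275]
lab,L,st,ce=cv2.connectedComponentsWithStats(hole)
for i in range(1,lab):
    if st[i][4]>30:
        x,y,w,h,_=st[i]
        q=rayz(m,[[x-.5,ce[i][1]],[x+w-.5,ce[i][1]],[ce[i][0],y-.5],[ce[i][0],y+h-.5],ce[i]],65).round(1); print(st[i],q[:,:2].tolist())
g=p.copy(); crop(p,130,140,150,70,5,'pics/g_w.png')
rim=(abs(Z-113)<4)&(X>430)&(X<590); R=W[rim]; print(np.percentile(R,1,0),np.percentile(R,99,0))
E
```

```text
[ 510.07871038 -155.6514689   225.64593532]
block z 64.59631661546096
[147 163  23  25 379] [[507.9, -258.0], [507.9, -235.4], [494.5, -246.1], [519.7, -248.0], [507.9, -247.1]]
[236 163  24  25 394] [[507.2, -170.4], [507.2, -146.8], [494.6, -158.0], [519.8, -158.1], [507.2, -158.0]]
[191 164  24  23 381] [[507.3, -214.7], [507.3, -191.1], [495.6, -202.0], [518.7, -202.9], [507.3, -202.4]]
[ 442.25010044 -312.63814042  109.31426914] [573.67678138 -93.42181704 116.53022247]
```

View pics/g_w.png

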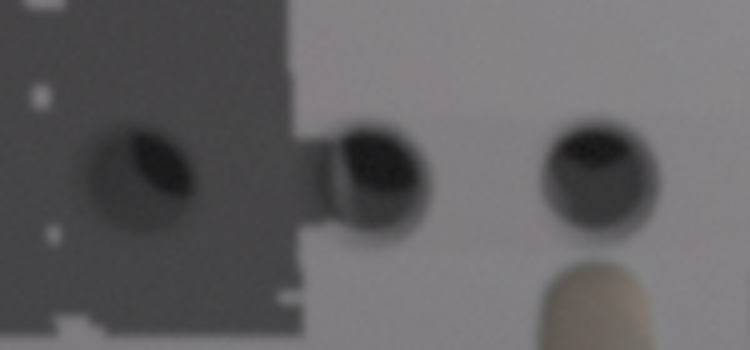

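```bash
python3 -m creep '235 -0.0015 -0.001 0 0;235 0 0 0.015 0;235 0 0 0.015 0;235 0 0 0.015 0;235 0 0 0.015 0;235 0 0 0.01 0;235 0 0 0.006 0;235 0 0 0 0;235 0 0 0 0;235 0 0 0 0'
python3 -c "
from h import *; m,p,d=grab('wrist','pics/h_w.png'); m,p,d=grab('side');crop(p,280,50,110,120,5,'pics/h_s.png')"
```

```text
time: 9.63
tcp_pos: [509.3, -157.8, 150.3]
tcp_rot: [[0.002, 1.0, 0.001], [1.0, -0.002, -0.0], [-0.0, 0.001, -1.0]]
ft_force: [0.1, 0.3, -1.0]
grip_width: 16.7
```

View pics/h_w.png

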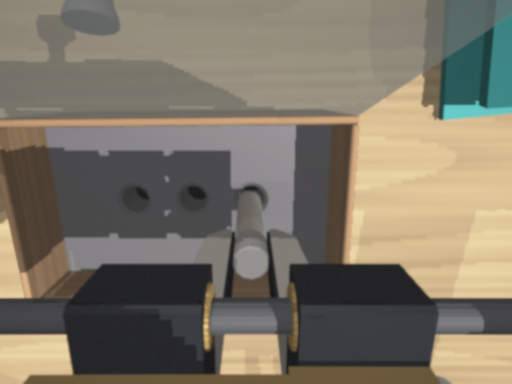

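View pics/h_s.png

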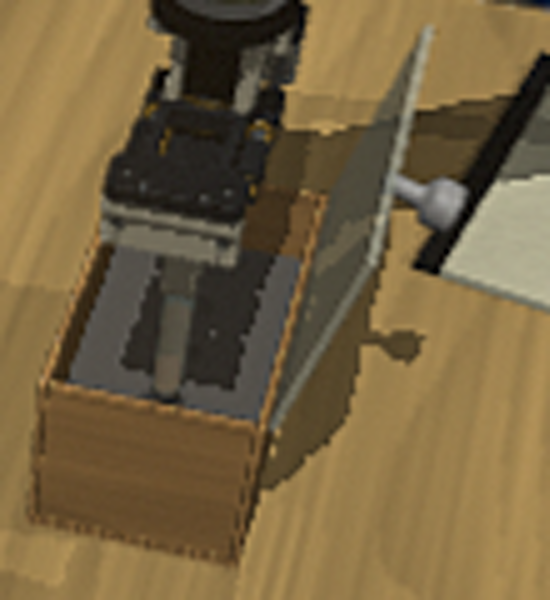

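```bash
python3 - <<'E'
from wl import *
m,p,d=grab('wrist'); s=manip.read_state(); T=s['tcp_pos'];print(T)
W=cloud(m,d); X,Y,Z=W[...,0],W[...,1],W[...,2]
hole=np.zeros(Z.shape,np.uint8); hole[175:225,110:280]=((Z<62)|np.isnan(Z))[175:225,110:280]
lab,L,st,ce=cv2.connectedComponentsWithStats(hole)
for i in range(1,lab):
    if st[i][4]>30:
        x,y,w,h,_=st[i]
        q=rayz(m,[[x-.5,ce[i][1]],[x+w-.5,ce[i][1]],[ce[i][0],y-.5],[ce[i][0],y+h-.5],ce[i]],65).round(1); print(st[i],q[:,:2].tolist())
for z in (76,80,90,110):
    q=W[(abs(Z-z)<3)&(abs(X-509)<15)&(abs(Y+158)<15)]; print(z,len(q),q.min(0).round(1),q.max(0).round(1))
crop(p,110,150,200,100,4,'pics/i_w.png')
m,p,d=grab('side');W=cloud(m,d);X,Y,Z=W[...,0],W[...,1],W[...,2]
for z in (76,80,90,110):
    q=W[(abs(Z-z)<3)&(abs(X-509)<15)&(abs(Y+158)<15)]; print(z,len(q),q.min(0).round(1),q.max(0).round(1))
E
```

```text
[ 509.27437372 -157.83952385  150.30318524]
[120 185  30  28 596] [[507.8, -259.1], [507.8, -236.0], [496.6, -245.8], [519.1, -247.9], [507.8, -246.9]]
[178 185  30  29 597] [[507.7, -214.4], [507.7, -191.3], [496.6, -202.0], [520.0, -203.1], [507.7, -202.5]]
[236 185  29  21 197] [[502.7, -169.6], [502.7, -147.3], [496.7, -156.7], [513.6, -156.7], [502.7, -156.7]]
76 50 [ 499.6 -168.    73. ] [ 508.9 -150.3   79. ]
80 54 [ 499.5 -168.    77. ] [ 508.9 -150.4   82.9]
90 60 [ 499.3 -167.5   87.1] [ 507.9 -150.    92.9]
110 76 [ 499.2 -167.5  107. ] [ 508.3 -149.9  112.9]
76 7 [ 501.6 -153.8   73.9] [ 517.3 -148.8   78.9]
80 8 [ 499.9 -155.1   77. ] [ 514.5 -148.8   82.7]
90 10 [ 500.8 -155.3   87.2] [ 512.3 -145.9   92.7]
110 7 [ 502.2 -149.7  108.8] [ 514.1 -143.7  112.2]
```

View pics/i_w.png

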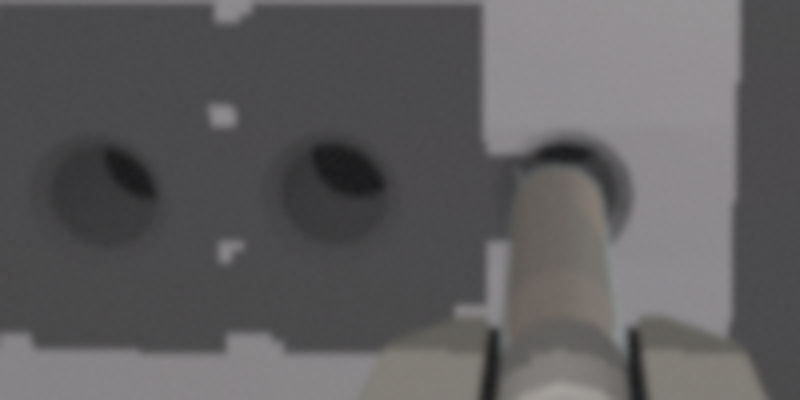

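Measured in the same wrist frame, the vial axis is at y −159.1 and the well at −158.0, with x matching to 0.3 mm. I'm correcting by +1 mm in y and going down slowly.

```bash
python3 -m creep '235 0.001 0 0 0;235 0 0 0.003 0;235 0 0 0.003 0;235 0 0 0.003 0;235 0 0 0.003 0;235 0 0 0.003 0;235 0 0 0.003 0;235 0 0 0.003 0;235 0 0 0.003 0;235 0 0 0 0'
```

```text
time: 10.67
tcp_pos: [508.6, -156.6, 125.0]
tcp_rot: [[0.002, 1.0, -0.001], [1.0, -0.002, 0.0], [0.0, -0.001, -1.0]]
ft_force: [0.3, 0.2, -0.9]
grip_width: 16.4
```

```bash
python3 -m creep '235 0 0 0.003 0;235 0 0 0.003 0;235 0 0 0.003 0;235 0 0 0.002 0;235 0 0 0.002 0;235 0 0 0.002 0;235 0 0 0.002 0;235 0 0 0 0;235 0 0 0 0;235 0 0 0 0'
```

```text
time: 11.5
tcp_pos: [509.0, -156.7, 108.7]
tcp_rot: [[0.002, 1.0, 0.0], [1.0, -0.002, -0.0], [-0.0, 0.0, -1.0]]
ft_force: [0.5, 0.4, -0.2]
grip_width: 16.5
```

```bash
python3 -m creep '235 0 0 0.001 0;235 0 0 0.001 0;235 0 0 0.001 0;235 0 0 0.001 0;235 0 0 0.001 0;235 0 0 0 0;235 0 0 0 0;235 0 0 0 0;235 0 0 0 0;235 0 0 0 0'
```

```text
time: 12.33
tcp_pos: [509.0, -156.7, 103.7]
tcp_rot: [[0.002, 1.0, 0.0], [1.0, -0.002, -0.0], [-0.0, 0.0, -1.0]]
ft_force: [-0.4, 1.1, -0.9]
grip_width: 16.7
```

There's no resistance 5 mm past plug depth, so this looks like the free well. I'm continuing down.

```bash
python3 -m creep '235 0 0 0.003 0;235 0 0 0.003 0;235 0 0 0.003 0;235 0 0 0.002 0;235 0 0 0.002 0;235 0 0 0.002 0;235 0 0 0.001 0;235 0 0 0.001 0;235 0 0 0 0;235 0 0 0 0'
python3 -c "
from vm import *; vm(('wrist',)); m,p,d=grab('side');crop(p,280,50,110,120,5,'pics/j_s.png')"
```

```text
time: 13.17
tcp_pos: [509.3, -156.8, 87.1]
tcp_rot: [[0.003, 1.0, 0.001], [1.0, -0.003, -0.0], [-0.0, 0.001, -1.0]]
ft_force: [0.1, -0.2, 5.9]
grip_width: 16.7
t 13.17 tcp [ 509.3 -156.8   87.1] F [ 0.1 -0.2  5.9] w 16.7
wrist 5920
  dz -53 7 mean [  3.   -8.  -48.2] min [  1.9 -11.1 -52.3] max [  3.8   8.8 -45.1]
  dz -45 19 mean [  2.1  -8.5 -40.4] min [ -1.7 -11.4 -44. ] max [  4.5   9.1 -37. ]
  dz -37 44 mean [ -3.   -3.1 -31.8] min [ -9.2 -11.6 -36.6] max [  3.8   9.3 -29. ]
  dz -29 1712 mean [-11.6   0.4 -22.8] min [-20. -20. -29.] max [  3.5  20.  -21. ]
  dz -21 158 mean [ -8.3  -0.7 -17.3] min [-19.5 -18.9 -21. ] max [ -1.4  19.8 -13. ]
  dz -13 168 mean [-7.9 -0.6 -8.8] min [-10.2  -8.9 -13. ] max [-1.6  8.5 -5. ]
  dz -5 241 mean [-8.5 -0.3 -0.1] min [-10.9 -16.9  -4.7] max [-2.4 16.6  3. ]
  dz 3 492 mean [-9.1 -0.2  7.3] min [-11.1 -19.8   3. ] max [-3.3 19.9 11. ]
  dz 11 735 mean [-7.5 -0.  15.9] min [-11.2 -19.9  11. ] max [ 8. 20. 19.]
  dz 19 1213 mean [-4.  -0.1 20.9] min [-11.  -19.8  19. ] max [ 7.5 20.  27. ]
  dz 27 526 mean [-9.   0.1 30.9] min [-11.2 -19.8  27.1] max [ 6.8 19.9 35. ]
  dz 35 477 mean [-8.9 -0.1 38.6] min [-11.6 -19.8  35. ] max [ 5.3 19.9 43. ]
  dz 43 128 mean [-8.6  0.1 44. ] min [-11.1 -15.2  43. ] max [ 0.7 14.7 45. ]
```

View pics/j_s.png

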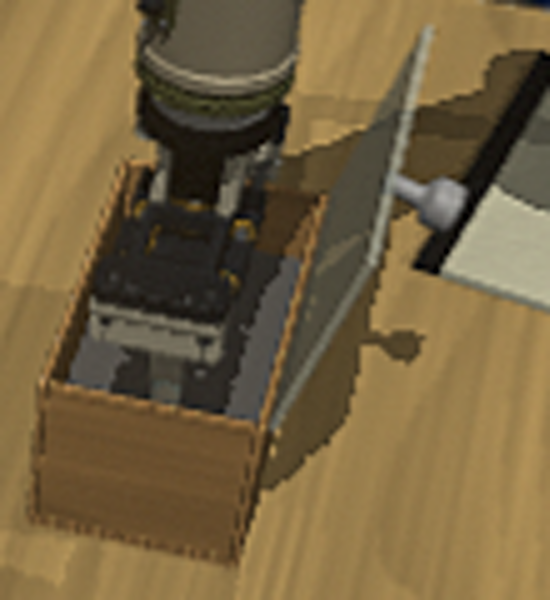

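Force rises to 5.9 N at TCP z 87, so the cap top is at about 108 mm (home would be 107). The vial is home. I'm releasing it gently and rising.

```bash
python3 -m creep '215 0 0 0 0;205 0 0 0 0;200 0 0 0 0;190 0 0 0 0;180 0 0 0 0;165 0 0 0 0;150 0 0 0 0;150 0 0 0 0;150 0 0 0 0;150 0 0 0 0'
python3 -m creep '150 0 0 -0.004 0;150 0 0 -0.008 0;150 0 0 -0.015 0;150 0 0 -0.025 0;150 0 0 -0.03 0;150 0 0 -0.03 0;150 0 0 -0.03 0;150 0 0 0 0;150 0 0 0 0;150 0 0 0 0'
python3 - <<'E'
from wl import *
m,p,d=grab('wrist','pics/k_w.png'); W=cloud(m,d); X,Y,Z=W[...,0],W[...,1],W[...,2]
q=W[(Z>80)&(Z<125)&(abs(X-509)<20)&(abs(Y+158)<20)]; print(len(q),q.min(0),q.max(0)); t=q[q[:,2]>100]; print('top',np.median(t,0).round(1),t.min(0).round(1),t.max(0).round(1))
E
```

```text
time: 14.1
tcp_pos: [508.9, -156.7, 86.6]
tcp_rot: [[0.002, 1.0, -0.0], [1.0, -0.002, -0.0], [-0.0, -0.0, -1.0]]
ft_force: [-0.1, -0.7, -0.0]
grip_width: 38.4
time: 14.93
tcp_pos: [508.6, -156.7, 228.8]
tcp_rot: [[0.002, 1.0, 0.0], [1.0, -0.002, -0.0], [-0.0, 0.0, -1.0]]
ft_force: [-0.1, 0.4, -0.2]
grip_width: 38.0
435 [ 498.02614214 -166.74115599   80.44125661] [ 517.27148754 -148.98913061  108.44025736]
top [ 506.8 -158.2  106.6] [ 498.  -166.2  100.2] [ 517.3 -149.3  108.4]
```

View pics/k_w.png

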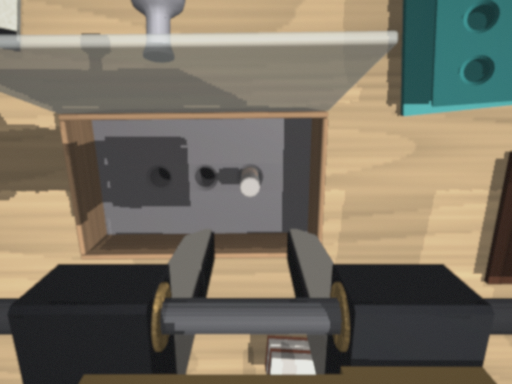

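The picture shows the vial cap at (250,183) in the right-hand well; the cap top measures 107 mm, so it is home and clear of the lid. Next I close the fingers and go over and behind the lid, to y≈−260 and clear of the knob.

```bash
python3 -m creep '255 0 0 -0.022 0;255 0 0 -0.022 0;255 0 0 -0.022 0;255 -0.0172 -0.0207 0 0;255 -0.0172 -0.0207 0 0;255 -0.0172 -0.0207 0 0;255 -0.0172 -0.0207 0 0;255 -0.0172 -0.0207 0 0;255 -0.0172 -0.0207 0 0;255 0 0 0 0'
python3 - <<'E'
from h import *
s=manip.read_state(); print(s['tcp_pos'],s['joints'].round(2))
m,p,d=grab('side');crop(p,270,10,130,130,4,'pics/l_s.png'); W=cloud(m,d)
m,p,d=grab('top','pics/l_t.png')
E
```

```text
time: 15.82
tcp_pos: [379.9, -262.3, 293.5]
tcp_rot: [[0.008, 1.0, -0.004], [1.0, -0.008, 0.0], [0.0, -0.004, -1.0]]
ft_force: [-1.3, -0.7, -1.1]
grip_width: 0.3
[ 379.8508386  -262.28094623  293.45088678] [ 0.49  0.19 -0.02  2.08  0.01  0.87  2.04]
```

View pics/l_s.png

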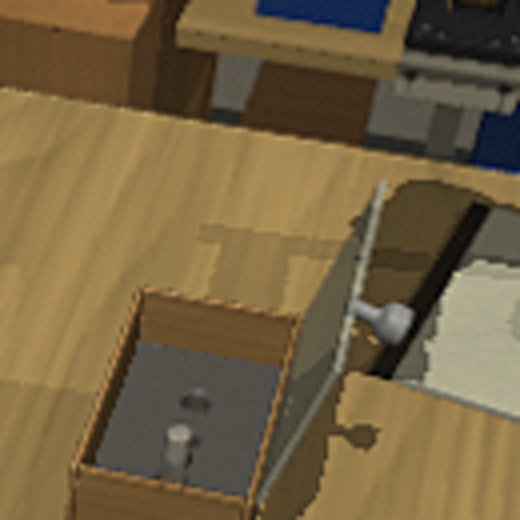

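View pics/l_t.png

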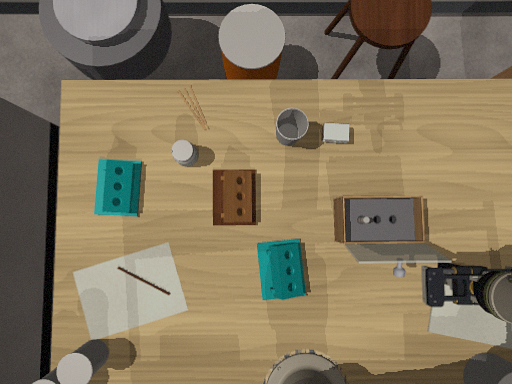

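The tool is above and behind the lid, the side view shows the vial low in its well, and the lid is untouched. I'm going down and then pushing towards +x.

```bash
python3 -m creep '255 0 0 0.015 0;255 0 0 0.015 0;255 0 0 0.015 0;255 0 0 0.015 0;255 0 0 0.013 0;255 0 0.005 0.005 0;255 0 0.005 0 0;255 0 0.005 0 0;255 0 0.005 0 0;255 0 0.005 0 0'
python3 -c "
from h import *
m,p,d=grab('side');crop(p,270,10,130,130,4,'pics/m_s.png')"
```

```text
time: 16.75
tcp_pos: [410.2, -259.6, 217.2]
tcp_rot: [[0.002, 1.0, 0.0], [1.0, -0.002, -0.0], [-0.0, 0.0, -1.0]]
ft_force: [-2.2, 0.8, 2.0]
grip_width: 0.4
```

View pics/m_s.png

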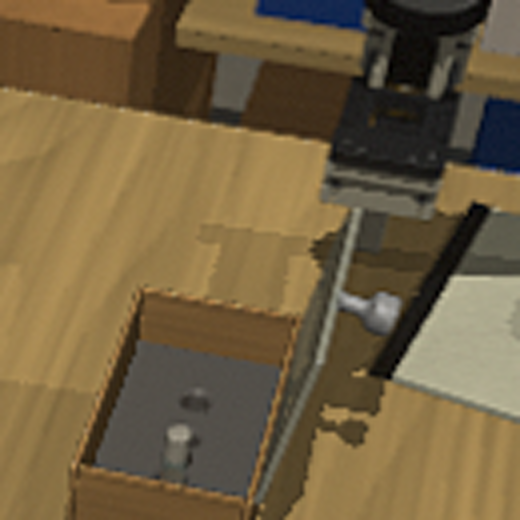

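```bash
python3 -m creep '255 0 0.01 0.001 0;255 0 0.01 0.001 0;255 0 0.0095 0.0018 0;255 0 0.0095 0.0018 0;255 0 0.0095 0.0018 0;255 0 0.0095 0.0018 0;255 0 0.0075 0.004 0;255 0 0.0075 0.004 0;255 0 0.0075 0.004 0;255 0 0.0075 0.004 0'
python3 -c "
from h import *
m,p,d=grab('side');crop(p,270,10,130,130,4,'pics/n_s.png')"
```

```text
time: 17.63
tcp_pos: [497.9, -259.8, 190.7]
tcp_rot: [[0.002, 1.0, -0.001], [1.0, -0.002, 0.0], [0.0, -0.001, -1.0]]
ft_force: [-2.1, 0.4, 0.0]
grip_width: 0.8
```

View pics/n_s.png

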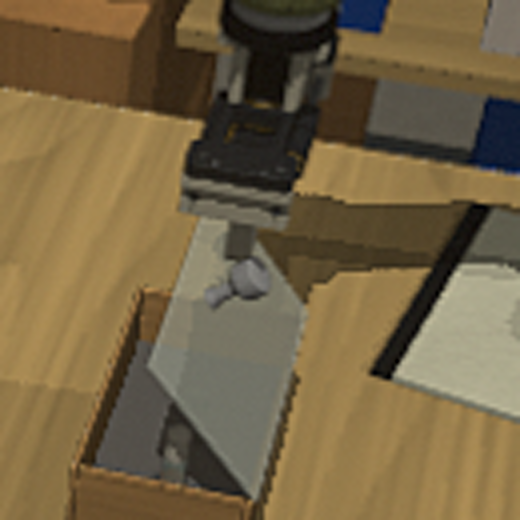

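The lid is following, now at about 50°. I'm continuing the arc down.

```bash
python3 -m creep '255 0 0.007 0.0083 0;255 0 0.007 0.0083 0;255 0 0.007 0.0083 0;255 0 0.0043 0.0078 0;255 0 0.0043 0.0078 0;255 0 0.0043 0.0078 0;255 0 0.0043 0.0078 0;255 0 0 0.004 0;255 0 0 0.004 0;255 0 0 0.003 0'
```

```text
time: 18.52
tcp_pos: [535.8, -260.0, 124.0]
tcp_rot: [[0.002, 1.0, 0.0], [1.0, -0.002, -0.0], [-0.0, 0.0, -1.0]]
ft_force: [0.7, 0.4, 1.1]
grip_width: 0.2
```

```bash
python3 -m creep '255 0 0 0.002 0;255 0 0 0.002 0;255 0 0 0.001 0;255 0 0 0.001 0;255 0 0 0.001 0;255 0 0 0.001 0;255 0 0 0 0;255 0 0 0 0;255 0 0 0 0;255 0 0 0 0'
```

```text
time: 19.35
tcp_pos: [535.8, -260.0, 119.5]
tcp_rot: [[0.003, 1.0, 0.002], [1.0, -0.003, -0.001], [-0.001, 0.002, -1.0]]
ft_force: [-7.9, 4.3, 31.8]
grip_width: 0.4
```

A firm stop (32 N) at z=119.5, the height of a shut lid. I'm backing off and checking.

```bash
python3 -m creep '255 0 0 -0.005 0;255 0 0 -0.01 0;255 0 0 -0.03 0;255 0 0 -0.03 0;255 0 0 -0.03 0;255 0 0 -0.03 0;255 -0.03 0 0 0;255 -0.03 0 0 0;255 -0.03 0 0 0;255 0 0 0 0'
python3 - <<'E'
from h import *
s=manip.read_state(); print(s['tcp_pos'].round(1),s['ft_force'].round(1))
for n in('side','top'):
    m,p,d=grab(n);crop(p,*( (280,50,110,120,5) if n=='side' else (325,180,140,110,5)),f'pics/o_{n}.png'); W=cloud(m,d); X,Y,Z=W[...,0],W[...,1],W[...,2]
    L=W[(X>450)&(X<570)&(Y>-305)&(Y<-100)&(Z>100)&(Z<128)]
    A=np.c_[L[:,0]-444,L[:,1]+202,np.ones(len(L))]; co=np.linalg.lstsq(A,L[:,2],rcond=None)[0]; print(n,len(L),'slope x,y,z0',co.round(4),'med z near/far',np.median(L[L[:,0]<480][:,2]).round(1),np.median(L[L[:,0]>540][:,2]).round(1))
E
```

```text
time: 20.18
tcp_pos: [533.7, -356.7, 252.0]
tcp_rot: [[0.009, 1.0, 0.0], [1.0, -0.009, -0.004], [-0.004, 0.0, -1.0]]
ft_force: [-0.8, -1.1, 0.4]
grip_width: 0.6
[ 533.7 -356.7  252. ] [-0.8 -1.1  0.4]
side 1730 slope x,y,z0 [2.800000e-03 3.500000e-03 1.183461e+02] med z near/far 118.5 118.7
top 3241 slope x,y,z0 [-2.300000e-03 -1.500000e-03  1.186818e+02] med z near/far 118.6 118.4
```

View pics/o_side.png

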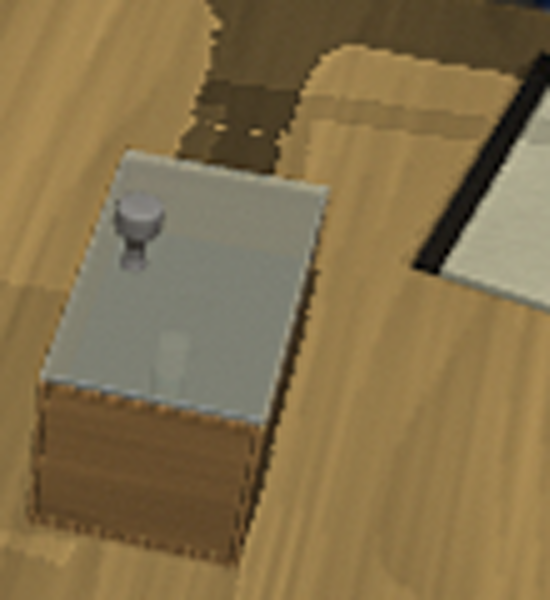

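View pics/o_top.png

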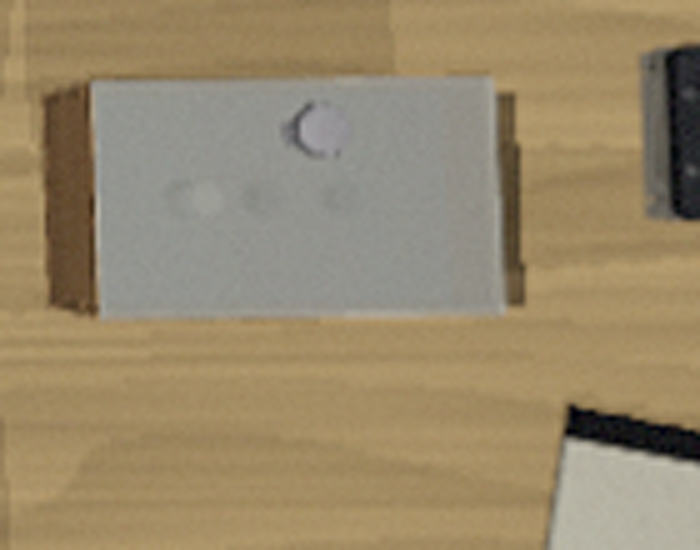

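The lid lies flat: its slope is under 0.004 rad in both cameras. The vial shows upright through it and the arm is clear, so I'm handing in.

```bash
python3 -c "
from plant import manip
print(manip.finish_job())"
```

```text
the job is handed in; nothing more can be done
None
```

The vial is standing fully home in the case with the lid shut, and I handed the job in shortly after 20.2 s of the 72 s; `finish_job` reports no verdict.

- **Vial out:** I gripped it in the brown stand and pulled it out along its lean. The pads set it upright once it was free of the hole, and it slid about 8 mm in the grip as it came out.
- **Finding the well:** The first well I tried, the one nearest the stand (y≈−158 mm), was the free one. There was no resistance at plug depth, and the vial touched bottom at 5.9 N. After release its cap top measured about 107 mm, which is the height expected when fully home. I did not try the other two wells.
- **Lid:** I pushed it over from behind, beside the knob, and pressed it down to a firm stop (32 N at z=119.5 mm).
- **Last checks:** The lid's slope is under 0.004 rad in both fixed cameras. The vial shows upright through it, and the arm is clear at z=252 mm with no force on the tool.
- **Bystanders:** The cup, tiles and jar were in place in the last full top view, before I shut the lid; I did not look at them again after that, and the arm did not go near them.
- **Disagreements:** The cameras differed by 2 to 4 mm on where the wells are. I settled that by comparing vial and well in the same wrist picture. No check failed.

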